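# Close up the blasting cabinet and set its air valve two turns open

## Robot

A 6-joint arm with a two-finger parallel gripper is mounted at the origin on the work surface. World frame = base frame: x ahead of the robot, y to its left, z up, the work surface at z = 0. Lengths are in m, angles in rad, forces in N, time in s.
With the tool pointing down it reaches from about 0.35 to 0.875 m from the base axis. Payload 4.2 kg.
Tool frame: the origin (TCP) lies at the centre of the arm's flange, where the gripper is bolted on; the fingertips stand 173 mm ahead of it and the grasp point (between the pads) lies 155 mm ahead of it; z points along the fingers, y is the line along which they close (so a half turn about z gives the same grasp; the last joint's range is limited). The gripper opens to 85 mm and grips with 20 to 120 N. Pads are 22 mm wide; open, the fingers measure 114 mm over their backs; the gripper's body (76 mm by 85 mm) begins 54 mm behind the grasp point. The pads swing forward as they close: fully open they stand 13 mm farther back than shut.
Start: joints at [-1.008, 0.385, 0.008, 0, -1.194, -0.259], TCP at [0.187, -0.596, 0.405] pointing down, gripper open.
Joint ranges: [-3.14, 3.14], [-1.21, 2.06], [-1.07, 1.41], [-3.16, 2.05], [-2.99, -0.16], [-3.1, 3.1]. Speed limits (rad/s): [2.79, 2.79, 3.14, 3.14, 3.14, 3.14].

## Interface

Orientations are given as [roll, pitch, yaw] about the fixed x, y, z axes, in that order (R = Rz(yaw) Ry(pitch) Rx(roll)).
In Python, from plant import env gives the robot as it stands. The module is installed in compiled form; this text tells all that it offers.
- The arm moves only by the shell command python3 -m handwheel 'ROWS' [FORCE]. ROWS is JSON, a list of rows, each an object with "jaw": the opening, from 0 (shut) to 1 (fully open); "xyz": the shift along the tool's x, y, z in cm, a list of three; "turn": the turn, a rotation vector about the tool's x, y, z in degrees, a list of three. A call has 1 to 20 rows; each row shifts and turns the commanded pose from where the row before left it, along the tool's axes as they then stand; what a row does not reach is not made up. A row lasts 1/12 s, in which the tool goes at most 41.7 mm and 7.16 degrees, less where a joint would pass 70% of its speed; a pose out of reach is approached as far as the arm can. A call with a gripper value outside its range is refused whole. The fingers move at their own pace and stop on an object; FORCE is the grip in N (left out, the last holds). Time passes only in rows, so rows that do not move let the fingers close. It gives the time, the measured TCP pose, the force, the opening and the grip force at its end, in the units of the state.
- env.state(): the state, without advancing time (a new reading comes with each control period).
- env.grab_frame(name): name is "scene" or "top" or "wrist"; returns a dict with "pixels" (480x640x3 uint8, blue, green, red), "z_map" (480x640 float32, m along the optical axis (not along the pixel's ray), 0 where there is no reading), "K" (3x3 intrinsics, pixels), "distortion" ([k1, k2, p1, p2, k3] as OpenCV has them; the pictures are not rectified), "rvec" (rotation vector, rad) and "tvec" (3), from world to camera coordinates, as OpenCV has them. Camera axes: x right, y down, z forward; pixel columns grow to the right and rows downward; lengths in m; the calibration is good to about 2 mm. A picture is of the moment at which its call begins.
- env.hand_in(): hands the job in; it is judged then, once.
Trained networks look in a picture, given as the dict that the camera call returned (one of the last four; its "shot" number tells which), for a name from the list of things; names that differ only in an ending like _2 or _b are one class to them, and where a whole thing is asked for, a point or a joint stands for the part that bears it (a point fixed in the world has none). Each returns a list of dicts, best first, with "score" (0 to 1); they miss things now and then, are a little off and sometimes report something else, mostly with a low value. They report only what shows in the picture. A call takes as long as a camera call.
- env.recognise(picture, label): "xyz" ([x, y, z] in m, in the coordinates of the camera as it stood for that picture, good to about 4 mm: the middle of the surface that is visible of it).
- env.mark_of(picture, label): "xyz" ([x, y, z] in m, in the coordinates of the camera as it stood for that picture, good to about 4 mm: a listed point, or the origin of a listed thing).
The state is a dict: "clock": time; "joints": joint angles; "joint_velocities": joint speeds; "effort": joint torques, N m; "ee_pos": TCP position; "tcp_rot": TCP orientation; "ft_force": force on the tool from outside, world axes, zero at the start; "moment": the same for the moment, N m; "gripper_width": finger opening in m; "grip_force": force on a finger pad.
Only numpy, scipy, OpenCV 4.12 (cv2) and the standard library are available. Lean on these libraries where they do the work, as an engineer would, in place of code of your own. Each camera call takes 0.05 s, during which the arm holds its last target. There are 200 camera calls.

## Task

Make the small blasting cabinet ready for air: lower its open window hatch gently until it is fully down, then wind the red air-valve wheel clockwise (seen from above) to its stop and back it off exactly two full turns. Keep hold of the wheel's black crank handle at that setting, so that the air could be shut at once: the program finishes while still gripping it. Leave the jar, the brush and the ring mandrel where they stand.

Things in the scene. Friction and masses are not known exactly. Their poses are not given: they have to be found in the camera images.
- cabinet: Blue sheet-steel blasting cabinet fixed to the bench, 260 (x) by 300 (y) by 180 mm high; origin at its underside's centre, x pointing away from its front, which faces the robot. The hatch is the front part of its top; fittings up to 35 mm tall stand on the rear. The brass valve with the red wheel stands at its -y side, piped to it, wheel axis at cabinet x -90, y -270 mm.
- hatch (a joint): Opening angle of the window hatch in rad: 0 fully down on its stop (level), positive open (front edge raised), at most 0.85. Friction stays hold it wherever it is left; it takes about 1 to 5 N at the bar to move it.
- hatch_hinge (a point): Point in the middle of the hatch's hinge line, 186 mm above the bench; the hinge line runs along the cabinet's y axis, at cabinet x +45 mm. Axes as those of the hatch: x points from the bar to the hinge, y along the hinge line.
- hatch_bar (a point): Centre of the hatch's round steel pull bar, 12 mm thick, 130 mm long along the hinge direction, 220 mm from the hinge line in the hatch's plane (at hinge height when down). Free gaps: 39 mm to the hatch's front edge, 39 mm to the cabinet's wall when down, 60 mm along the bar to each arm. Can be pinched from above, fingers closing across it; it turns in the fingers as the hatch swings.
- wheel (a joint): Turning angle of the air valve's wheel in rad: 0 closed, hard against its stop; grows counter-clockwise seen from above as the valve opens (6.283 a turn, up to 25). Stays where it is left; it takes about 3 N at the handle to turn it.
- wheel_center (a point): Point on the red wheel's vertical axis, level with the top of its rim, 168.5 mm above the bench. Five spokes, 109 mm over the rim, which is 13 mm thick. Hub and brass stem end lie within 14 mm of the axis and reach at most 14 mm above this point up to two turns open (the stem rises 3 mm a turn).
- crank_handle: Black round handle upright on the wheel's rim, 21 mm thick, 60 mm tall, its axis 48 mm from the wheel's; origin at the centre of its underside, 170 mm above the bench, z up. It goes round with the wheel and also spins freely about its own upright axis, so a gripper holding it from above can carry it round in circles without turning itself.
- jar: Jar of abrasive, 66 mm across, 110 mm high, standing to the left (+y) of the cabinet; origin under its centre. To be left alone.
- brush: Flat hand brush, 200 mm long, 42 mm wide, 20 mm high, lying on the bench to the right (-y) of the valve, pointing roughly along the cabinet's x; origin under its middle. To be left alone.
- mandrel: Steel ring mandrel, a tapered spike 152 mm high on a round foot 68 mm across, standing behind the valve wheel; origin under its centre. To be left alone.

How it is judged:
By the outcome, as a careful person would: the job done as asked, in the order asked, and still so for the second after the job is handed in, while the arm keeps its last pose, push and grip.
It also fails if it takes over 70 s, if anything falls off the work surface, if the arm or the gripper's body presses on something with over 40 N, if the wrist force passes 120 N, or if a joint passes its speed limit or range.

## Working session

There is one attempt and no reset: what is moved stays moved. The work goes in short steps, Python scripts to look and compute and a shell command to move; the robot and the scene stay as the last step left them, time stands still between calls to the robot, and variables do not carry over. Pictures are saved under pics/ and viewed, at most 10 in all, crops included, and the job is handed in when it is done.

```bash
mkdir -p pics
cat > h.py <<'E'
from plant import env
import numpy as np, cv2
from scipy.spatial.transform import Rotation as R
np.set_printoptions(precision=4,suppress=True)
def w(f,p):
    return R.from_rotvec(np.ravel(f["rvec"])).inv().apply(np.array(p)-np.ravel(f["tvec"]))
def look(cam,names,fn=None):
    f=env.grab_frame(cam)
    if fn: cv2.imwrite("pics/"+fn,f["pixels"])
    for n in names:
        for d in env.mark_of(f,n)[:2]: 
            p=np.array(d["xyz"]); px=cv2.projectPoints(p[None],np.zeros(3),np.zeros(3),f["K"],np.array(f["distortion"]))[0].ravel()
            print(cam,n,"%.2f"%d["score"],w(f,p),px.astype(int))
    return f
E
python3 - <<'E'
from h import *
N=["cabinet","hatch_hinge","hatch_bar","wheel_center","crank_handle","jar","brush","mandrel"]
for c in("scene","top","wrist"): look(c,N if c!="wrist" else N[3:5],c+"0.png")
s=env.state();print({k:s[k] for k in("clock","ee_pos","tcp_rot","gripper_width","ft_force")})
E
```

```text
scene cabinet 0.19 [ 0.5458 -0.1926  0.1701] [197 193]
scene hatch_hinge 0.78 [0.6781 0.0802 0.1838] [315 257]
scene hatch_bar 0.63 [0.4766 0.0815 0.2657] [332 150]
scene wheel_center 0.71 [ 0.5444 -0.1918  0.1692] [198 193]
scene crank_handle 0.82 [ 0.5871 -0.18    0.1709] [197 208]
scene jar 0.61 [ 0.5611  0.3354 -0.0019] [436 277]
scene brush 0.96 [ 0.5424 -0.3265 -0.0005] [160 234]
scene mandrel 0.83 [ 0.6554 -0.1703  0.0014] [207 282]
top hatch_hinge 0.75 [0.6759 0.0805 0.1863] [321 200]
top hatch_bar 0.87 [0.4777 0.0794 0.2676] [322 292]
top wheel_center 0.72 [ 0.538  -0.1907  0.1689] [446 261]
top crank_handle 0.70 [ 0.5927 -0.1822  0.172 ] [441 237]
top jar 0.76 [0.5648 0.3358 0.0023] [223 257]
top brush 0.75 [ 0.5468 -0.3304 -0.0007] [484 260]
top mandrel 0.60 [ 0.6507 -0.1701  0.0006] [421 220]
{'clock': 1.05, 'ee_pos': array([ 0.187 , -0.5964,  0.4047]), 'tcp_rot': array([-3.1415, -0.    , -2.8378]), 'gripper_width': 0.08542485298068293, 'ft_force': array([-0.0246, -0.7594, -0.5371])}
```

View pics/scene0.png

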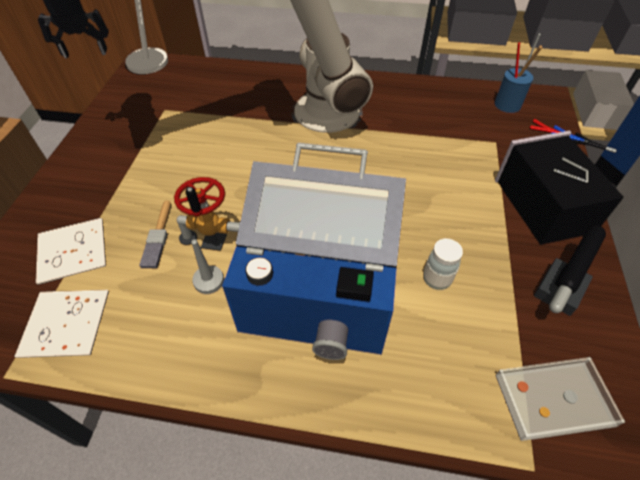

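View pics/top0.png

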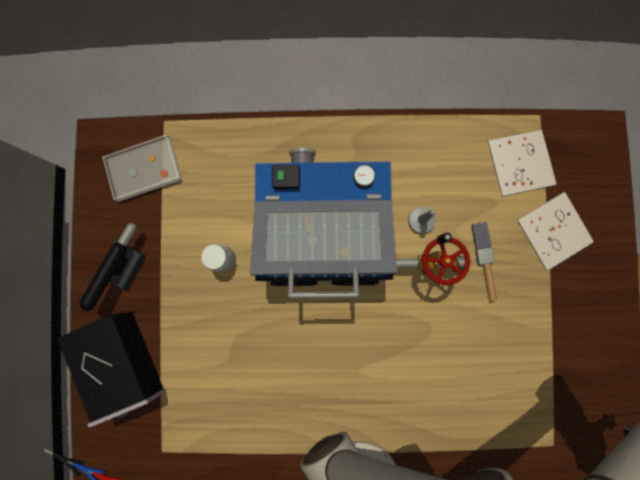

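The scene view shows the hatch open, with its bar near (330,150), and the wheel at (200,195) with the handle on its far side. In the top view the bar is at (322,293) and the wheel at (446,261). Both views agree with the networks, and cabinet yaw is about 0. I'll turn the tool to yaw −90° and go above the bar.

```bash
python3 -m handwheel '[{"jaw":0.4,"xyz":[0,0,-0.9],"turn":[0,0,-6.6]},{"jaw":0.4,"xyz":[0,0,-0.9],"turn":[0,0,-6.6]},{"jaw":0.4,"xyz":[0,0,-0.9],"turn":[0,0,-6.6]},{"jaw":0.4,"xyz":[0,0,-0.9],"turn":[0,0,-6.6]},{"jaw":0.4,"xyz":[0,0,-0.9],"turn":[0,0,-6.6]},{"jaw":0.4,"xyz":[0,0,-0.9],"turn":[0,0,-6.6]},{"jaw":0.4,"xyz":[0,0,-0.9],"turn":[0,0,-6.6]},{"jaw":0.4,"xyz":[0,0,-0.9],"turn":[0,0,-6.6]},{"jaw":0.4,"xyz":[0,0,-0.9],"turn":[0,0,-6.6]},{"jaw":0.4,"xyz":[0,0,-0.9],"turn":[0,0,-6.6]},{"jaw":0.4,"xyz":[0,0,-0.9],"turn":[0,0,-6.6]}]' 40
python3 -m handwheel '[{"jaw":0.4,"xyz":[-3.5,-1.5,0],"turn":[0,0,0]},{"jaw":0.4,"xyz":[-3.5,-1.5,0],"turn":[0,0,0]},{"jaw":0.4,"xyz":[-3.5,-1.5,0],"turn":[0,0,0]},{"jaw":0.4,"xyz":[-3.5,-1.5,0],"turn":[0,0,0]},{"jaw":0.4,"xyz":[-3.5,-1.5,0],"turn":[0,0,0]},{"jaw":0.4,"xyz":[-3.5,-1.5,0],"turn":[0,0,0]},{"jaw":0.4,"xyz":[-3.5,-1.5,0],"turn":[0,0,0]},{"jaw":0.4,"xyz":[-3.5,-1.5,0],"turn":[0,0,0]},{"jaw":0.4,"xyz":[-3.5,-1.5,0],"turn":[0,0,0]},{"jaw":0.4,"xyz":[-3.5,-1.5,0],"turn":[0,0,0]},{"jaw":0.4,"xyz":[-3.5,-1.5,0],"turn":[0,0,0]},{"jaw":0.4,"xyz":[-3.5,-1.5,0],"turn":[0,0,0]},{"jaw":0.4,"xyz":[-3.5,-1.5,0],"turn":[0,0,0]},{"jaw":0.4,"xyz":[-3.5,-1.5,0],"turn":[0,0,0]},{"jaw":0.4,"xyz":[-3.5,-1.5,0],"turn":[0,0,0]},{"jaw":0.4,"xyz":[-3.5,-1.5,0],"turn":[0,0,0]},{"jaw":0.4,"xyz":[-3.5,-1.5,0],"turn":[0,0,0]},{"jaw":0.4,"xyz":[-3.5,-1.5,0],"turn":[0,0,0]},{"jaw":0.4,"xyz":[-3.5,-1.5,0],"turn":[0,0,0]},{"jaw":0.4,"xyz":[0,0,0],"turn":[0,0,0]}]'
python3 - <<'E'
from h import *
look("wrist",["hatch_bar","hatch_hinge"],"w1.png");look("scene",["hatch_bar","hatch_hinge"])
E
```

```text
clock: 1.97
ee_pos: [0.1869, -0.5963, 0.5042]
tcp_rot: [-3.142, 0.0, -1.565]
ft_force: [0.1, -0.0, -0.1]
gripper_width: 0.0342
grip_force: 0.0
clock: 3.63
ee_pos: [0.4739, 0.0733, 0.5029]
tcp_rot: [-3.141, 0.001, -1.566]
ft_force: [-0.4, 0.0, 0.5]
gripper_width: 0.0343
grip_force: 0.0
wrist hatch_bar 0.64 [0.4715 0.0822 0.2694] [324 275]
wrist hatch_hinge 0.65 [0.6808 0.0782 0.186 ] [ 60 226]
scene hatch_bar 0.72 [0.4736 0.0814 0.2663] [332 149]
scene hatch_hinge 0.96 [0.675  0.0798 0.1847] [315 256]
```

```bash
python3 -m handwheel '[{"jaw":0.4,"xyz":[-0.3,-0.1,1.5],"turn":[0,0,0]},{"jaw":0.4,"xyz":[-0.5,0,1.5],"turn":[0,0,0]},{"jaw":0.4,"xyz":[0,0,1.5],"turn":[0,0,0]},{"jaw":0.4,"xyz":[0,0,1.2],"turn":[0,0,0]},{"jaw":0.4,"xyz":[0,0,1.2],"turn":[0,0,0]},{"jaw":0.4,"xyz":[0,0,1.2],"turn":[0,0,0]},{"jaw":0.4,"xyz":[0,0,0],"turn":[0,0,0]}]'
python3 - <<'E'
from h import *
look("wrist",["hatch_bar"],"w2.png")
E
```

```text
clock: 4.52
ee_pos: [0.472, 0.0753, 0.4207]
tcp_rot: [3.137, -0.001, -1.573]
ft_force: [-1.6, 0.0, -0.6]
gripper_width: 0.0343
grip_force: 0.0
wrist hatch_bar 0.84 [0.4755 0.0797 0.2705] [309 355]
```

View pics/w2.png

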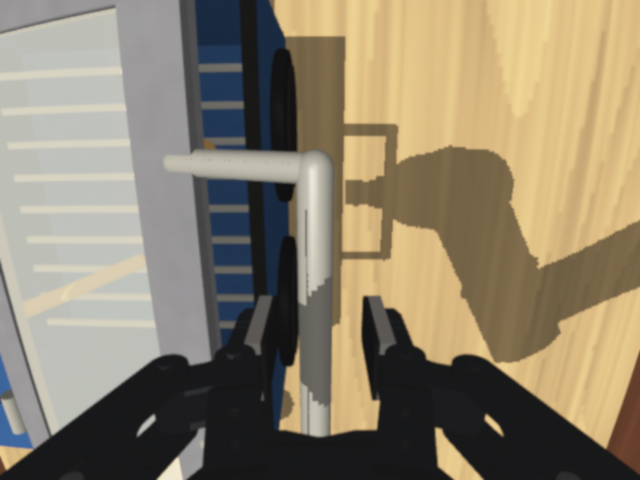

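The wrist view shows the bar at column 315, between the fingers at 270 and 370. I'll close on it.

```bash
python3 -m handwheel '[{"jaw":0.4,"xyz":[-0.3,-0.3,0],"turn":[0,0,0]},{"jaw":0,"xyz":[0,0,0],"turn":[0,0,0]},{"jaw":0,"xyz":[0,0,0],"turn":[0,0,0]},{"jaw":0,"xyz":[0,0,0],"turn":[0,0,0]},{"jaw":0,"xyz":[0,0,0],"turn":[0,0,0]},{"jaw":0,"xyz":[0,0,0],"turn":[0,0,0]},{"jaw":0,"xyz":[0,0,0],"turn":[0,0,0]},{"jaw":0,"xyz":[0,0,0],"turn":[0,0,0]}]' 30
python3 - <<'E'
from h import *
look("scene",["hatch_bar"])
L=.22
th=np.arcsin((.2675-.186)/L); a=np.linspace(th,0,18)
print(th,np.c_[np.diff(L*np.cos(a)),-np.diff(L*np.sin(a))]*100)
E
```

```text
clock: 5.28
ee_pos: [0.4738, 0.0797, 0.4224]
tcp_rot: [3.134, 0.0, -1.571]
ft_force: [-10.3, 3.2, 4.4]
gripper_width: 0.0108
grip_force: 29.3
scene hatch_bar 0.91 [0.4723 0.0808 0.2633] [332 150]
scene hatch_bar 0.32 [ 0.5427 -0.3273  0.0009] [160 234]
0.37949833633583524 [[0.1768 0.4582]
 [0.1666 0.462 ]
 [0.1562 0.4656]
 [0.1458 0.469 ]
 [0.1353 0.4721]
 [0.1247 0.475 ]
 [0.1141 0.4777]
 [0.1034 0.4801]
 [0.0926 0.4823]
 [0.0818 0.4842]
 [0.071  0.4859]
 [0.0601 0.4874]
 [0.0493 0.4886]
 [0.0383 0.4896]
 [0.0274 0.4903]
 [0.0164 0.4908]
 [0.0055 0.4911]]
```

```bash
python3 -m handwheel '[{"jaw":0,"xyz":[0,0.15,0],"turn":[0,0,0]},{"jaw":0,"xyz":[0,0.18,0.46],"turn":[0,0,0]},{"jaw":0,"xyz":[0,0.17,0.46],"turn":[0,0,0]},{"jaw":0,"xyz":[0,0.16,0.47],"turn":[0,0,0]},{"jaw":0,"xyz":[0,0.15,0.47],"turn":[0,0,0]},{"jaw":0,"xyz":[0,0,0],"turn":[0,0,0]}]'
python3 -m handwheel '[{"jaw":0,"xyz":[0,0.14,0.47],"turn":[0,0,0]},{"jaw":0,"xyz":[0,0.12,0.48],"turn":[0,0,0]},{"jaw":0,"xyz":[0,0.11,0.48],"turn":[0,0,0]},{"jaw":0,"xyz":[0,0.10,0.48],"turn":[0,0,0]},{"jaw":0,"xyz":[0,0.09,0.48],"turn":[0,0,0]},{"jaw":0,"xyz":[0,0,0],"turn":[0,0,0]}]'
```

```text
clock: 5.88
ee_pos: [0.4667, 0.0798, 0.4035]
tcp_rot: [3.139, 0.001, -1.571]
ft_force: [-4.6, 1.8, -1.6]
gripper_width: 0.0108
grip_force: 29.5
clock: 6.38
ee_pos: [0.4612, 0.0798, 0.3794]
tcp_rot: [3.139, 0.0, -1.571]
ft_force: [-4.8, 3.2, -3.6]
gripper_width: 0.0105
grip_force: 29.8
```

```bash
python3 -m handwheel '[{"jaw":0,"xyz":[0,0.06,0.4],"turn":[0,0,0]},{"jaw":0,"xyz":[0,0.06,0.4],"turn":[0,0,0]},{"jaw":0,"xyz":[0,0.05,0.4],"turn":[0,0,0]},{"jaw":0,"xyz":[0,0.05,0.4],"turn":[0,0,0]},{"jaw":0,"xyz":[0,0.03,0.3],"turn":[0,0,0]},{"jaw":0,"xyz":[0,0.03,0.3],"turn":[0,0,0]},{"jaw":0,"xyz":[0,0.02,0.3],"turn":[0,0,0]},{"jaw":0,"xyz":[0,0.02,0.3],"turn":[0,0,0]},{"jaw":0,"xyz":[0,0.01,0.2],"turn":[0,0,0]},{"jaw":0,"xyz":[0,0.01,0.2],"turn":[0,0,0]},{"jaw":0,"xyz":[0,0,0],"turn":[0,0,0]}]'
python3 -m handwheel '[{"jaw":0,"xyz":[0,0,0.1],"turn":[0,0,0]},{"jaw":0,"xyz":[0,0,0.1],"turn":[0,0,0]},{"jaw":0,"xyz":[0,0,0],"turn":[0,0,0]},{"jaw":0,"xyz":[0,0,0],"turn":[0,0,0]}]'
```

```text
clock: 7.3
ee_pos: [0.458, 0.0798, 0.3478]
tcp_rot: [3.139, 0.0, -1.571]
ft_force: [-4.4, 2.5, -1.1]
gripper_width: 0.0108
grip_force: 30.6
clock: 7.63
ee_pos: [0.458, 0.0798, 0.3459]
tcp_rot: [3.139, 0.0, -1.571]
ft_force: [-5.0, 3.0, 0.2]
gripper_width: 0.0113
grip_force: 30.7
```

```bash
M='import time'; python3 -m handwheel '[{"jaw":0,"xyz":[0,0,0.1],"turn":[0,0,0]},{"jaw":0,"xyz":[0,0,0.1],"turn":[0,0,0]},{"jaw":0,"xyz":[0,0,0],"turn":[0,0,0]},{"jaw":0,"xyz":[0,0,0],"turn":[0,0,0]}]' | grep -E 'ee|ft'
python3 -m handwheel '[{"jaw":0,"xyz":[0,0,0.1],"turn":[0,0,0]},{"jaw":0,"xyz":[0,0,0.1],"turn":[0,0,0]},{"jaw":0,"xyz":[0,0,0],"turn":[0,0,0]},{"jaw":0,"xyz":[0,0,0],"turn":[0,0,0]}]' | grep -E 'ee|ft'
python3 - <<'E'
from h import *
look("scene",["hatch_bar"]);look("top",["hatch_bar","wheel_center","crank_handle"])
E
```

```text
ee_pos: [0.458, 0.0798, 0.344]
ft_force: [-6.7, 3.8, 0.1]
ee_pos: [0.458, 0.0798, 0.3419]
ft_force: [-6.3, 3.0, 0.6]
scene hatch_bar 0.86 [0.4592 0.0827 0.1852] [333 174]
top wheel_center 0.77 [ 0.5395 -0.1943  0.1694] [447 261]
top wheel_center 0.40 [ 0.5918 -0.1819  0.1706] [441 237]
top crank_handle 0.65 [ 0.545  -0.3302 -0.004 ] [484 261]
top crank_handle 0.54 [ 0.5937 -0.1813  0.1728] [441 236]
```

```bash
python3 -m handwheel '[{"jaw":0,"xyz":[0,0,0.1],"turn":[0,0,0]},{"jaw":0,"xyz":[0,0,0],"turn":[0,0,0]},{"jaw":0,"xyz":[0,0,0],"turn":[0,0,0]}]' | grep -E 'ee|ft'
python3 -m handwheel '[{"jaw":0,"xyz":[0,0,0.1],"turn":[0,0,0]},{"jaw":0,"xyz":[0,0,0],"turn":[0,0,0]},{"jaw":0,"xyz":[0,0,0],"turn":[0,0,0]}]' | grep -E 'ee|ft'
python3 -m handwheel '[{"jaw":0,"xyz":[0,0,0.1],"turn":[0,0,0]},{"jaw":0,"xyz":[0,0,0],"turn":[0,0,0]},{"jaw":0,"xyz":[0,0,0],"turn":[0,0,0]}]' | grep -E 'ee|ft'
```

```text
ee_pos: [0.458, 0.0798, 0.3409]
ft_force: [-6.2, 4.0, 0.9]
ee_pos: [0.458, 0.0798, 0.3403]
ft_force: [-6.3, 3.2, 3.0]
ee_pos: [0.4579, 0.0799, 0.3402]
ft_force: [-9.1, 3.1, 8.7]
```

The force rises and motion stops at z 0.340, so it's on its stop. I'll press slightly more to confirm, then release and lift.

```bash
python3 -m handwheel '[{"jaw":0,"xyz":[0,0,0.1],"turn":[0,0,0]},{"jaw":0,"xyz":[0,0,0],"turn":[0,0,0]},{"jaw":0,"xyz":[0,0,0],"turn":[0,0,0]}]' | grep -E 'ee|ft'
python3 -m handwheel '[{"jaw":0.4,"xyz":[0,0,-0.1],"turn":[0,0,0]},{"jaw":0.4,"xyz":[0,0,0],"turn":[0,0,0]},{"jaw":0.4,"xyz":[0,0,0],"turn":[0,0,0]},{"jaw":0.4,"xyz":[0,0,0],"turn":[0,0,0]},{"jaw":0.4,"xyz":[0,0,0],"turn":[0,0,0]}]'
python3 -m handwheel '[{"jaw":0.4,"xyz":[0,0,-0.5],"turn":[0,0,0]},{"jaw":0.4,"xyz":[0,0,-1],"turn":[0,0,0]},{"jaw":0.4,"xyz":[0,0,-1.5],"turn":[0,0,0]},{"jaw":0.4,"xyz":[0,0,-3],"turn":[0,0,0]},{"jaw":0.4,"xyz":[0,0,-3],"turn":[0,0,0]},{"jaw":0.4,"xyz":[0,0,-3],"turn":[0,0,0]},{"jaw":0.4,"xyz":[0,0,0],"turn":[0,0,0]}]'
python3 - <<'E'
from h import *
look("scene",["hatch_bar","crank_handle","wheel_center"],"s3.png");look("wrist",["hatch_bar","wheel_center","crank_handle"])
E
```

```text
ee_pos: [0.4579, 0.0798, 0.3402]
ft_force: [-12.1, 4.2, 13.5]
clock: 10.02
ee_pos: [0.459, 0.0796, 0.3391]
tcp_rot: [-3.142, -0.0, -1.571]
ft_force: [-0.2, -1.2, -0.1]
gripper_width: 0.0341
grip_force: 0.0
clock: 10.6
ee_pos: [0.4599, 0.0798, 0.4661]
tcp_rot: [-3.129, 0.004, -1.57]
ft_force: [0.7, -0.1, 1.0]
gripper_width: 0.0338
grip_force: 0.0
scene hatch_bar 0.93 [0.4605 0.0821 0.1832] [333 175]
scene crank_handle 0.58 [ 0.5873 -0.1826  0.1721] [195 208]
scene wheel_center 0.87 [ 0.5423 -0.1935  0.1659] [198 194]
wrist hatch_bar 0.80 [0.4583 0.0796 0.1873] [320 240]
wrist wheel_center 0.19 [0.4578 0.0805 0.1893] [320 242]
```

View pics/s3.png

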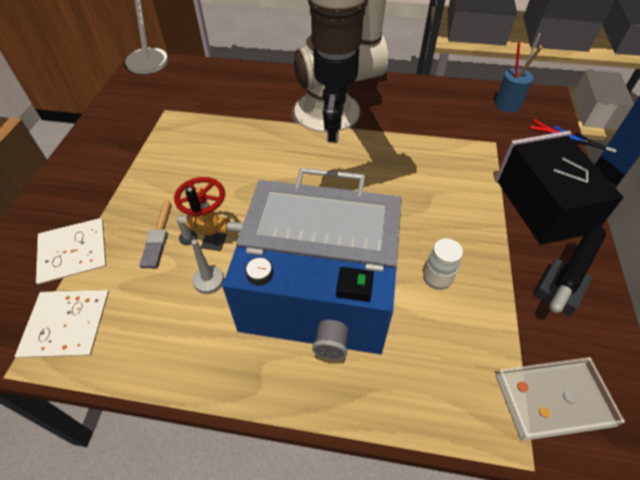

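The hatch is level, with the bar at (333,175). I'll move on to above the handle.

```bash
python3 -m handwheel '[{"jaw":0.5,"xyz":[2.9,-1.43,0],"turn":[0,0,0]},{"jaw":0.5,"xyz":[2.9,-1.43,0],"turn":[0,0,0]},{"jaw":0.5,"xyz":[2.9,-1.43,0],"turn":[0,0,0]},{"jaw":0.5,"xyz":[2.9,-1.43,0],"turn":[0,0,0]},{"jaw":0.5,"xyz":[2.9,-1.43,0],"turn":[0,0,0]},{"jaw":0.5,"xyz":[2.9,-1.43,0],"turn":[0,0,0]},{"jaw":0.5,"xyz":[2.9,-1.43,0],"turn":[0,0,0]},{"jaw":0.5,"xyz":[2.9,-1.43,0],"turn":[0,0,0]},{"jaw":0.5,"xyz":[2.9,-1.43,0],"turn":[0,0,0]},{"jaw":0.5,"xyz":[0,0,0],"turn":[0,0,0]},{"jaw":0.5,"xyz":[0,0,0],"turn":[0,0,0]}]'
python3 - <<'E'
from h import *
look("wrist",["crank_handle","wheel_center"],"w4.png");look("top",["crank_handle","wheel_center"]);look("scene",["crank_handle","wheel_center"])
E
```

```text
clock: 11.92
ee_pos: [0.5881, -0.1827, 0.4572]
tcp_rot: [3.138, 0.0, -1.573]
ft_force: [-0.6, 0.8, -0.7]
gripper_width: 0.0426
grip_force: 0.0
wrist crank_handle 0.68 [ 0.585  -0.1844  0.1691] [323 230]
wrist wheel_center 0.91 [ 0.5411 -0.1949  0.1699] [387 215]
top crank_handle 0.56 [ 0.5941 -0.1792  0.1707] [440 236]
top wheel_center 0.59 [ 0.5377 -0.1919  0.1705] [446 261]
scene crank_handle 0.57 [ 0.5876 -0.1802  0.1752] [196 207]
scene wheel_center 0.74 [ 0.5424 -0.1935  0.1672] [198 193]
```

View pics/w4.png

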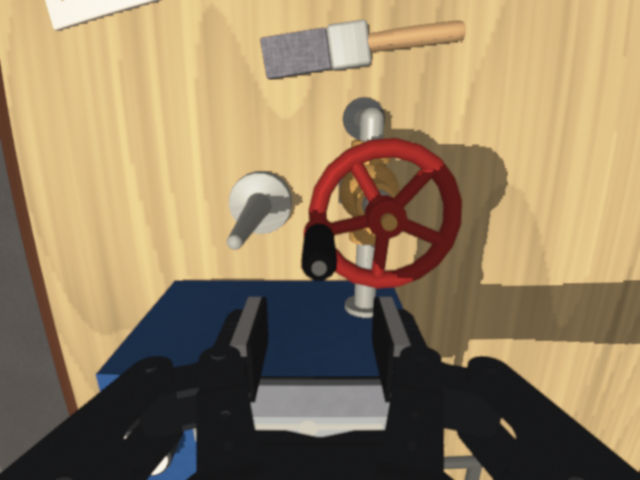

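The wrist view shows the wheel hub at (388,217) and the handle at (318,250), centred between the fingers in the closing direction. I'll descend and grip.

```bash
python3 -m handwheel '[{"jaw":0.5,"xyz":[0,0,1.5],"turn":[0,0,0]},{"jaw":0.5,"xyz":[0,0,1.5],"turn":[0,0,0]},{"jaw":0.5,"xyz":[0,0,1.5],"turn":[0,0,0]},{"jaw":0.5,"xyz":[0,0,1.5],"turn":[0,0,0]},{"jaw":0.5,"xyz":[0,0,1.4],"turn":[0,0,0]},{"jaw":0.5,"xyz":[0,0,1.2],"turn":[0,0,0]},{"jaw":0.5,"xyz":[0,0,0],"turn":[0,0,0]},{"jaw":0.5,"xyz":[0,0,0],"turn":[0,0,0]}]'
python3 -m handwheel '[{"jaw":0,"xyz":[0,0,0],"turn":[0,0,0]},{"jaw":0,"xyz":[0,0,0],"turn":[0,0,0]},{"jaw":0,"xyz":[0,0,0],"turn":[0,0,0]},{"jaw":0,"xyz":[0,0,0],"turn":[0,0,0]},{"jaw":0,"xyz":[0,0,0],"turn":[0,0,0]},{"jaw":0,"xyz":[0,0,0],"turn":[0,0,0]}]' 40
```

```text
clock: 13.03
ee_pos: [0.5875, -0.1811, 0.373]
tcp_rot: [3.14, -0.0, -1.57]
ft_force: [0.6, -0.5, 0.4]
gripper_width: 0.0426
grip_force: 0.0
clock: 13.53
ee_pos: [0.5877, -0.1813, 0.3746]
tcp_rot: [-3.139, -0.001, -1.57]
ft_force: [-1.3, 0.7, 5.5]
gripper_width: 0.0196
grip_force: 39.7
```

```bash
cat > ck <<'E'
#!/usr/bin/env python3
import sys,re,math
t=sys.stdin.read(); g=lambda k:[float(v) for v in re.findall(r'-?\d+\.?\d*',re.search(k+r':(.*)',t)[1])]
p=g('ee_pos');f=g('ft_force');C=(.541,-.193);a=math.atan2(p[1]-C[1],p[0]-C[0])
ft=-math.sin(a)*f[0]+math.cos(a)*f[1];fr=math.cos(a)*f[0]+math.sin(a)*f[1]
print('t%.2f phi%.1f r%.1f z%.1f Ft%.1f Fr%.1f Fz%.1f w%.1f'%(g('clock')[0],math.degrees(a),1e3*math.hypot(p[0]-C[0],p[1]-C[1]),1e3*p[2],ft,fr,f[2],1e3*g('gripper_width')[0]))
sys.exit(abs(ft)>float(sys.argv[1]))
E
chmod +x ck
(set -e
python3 -m handwheel '[{"jaw":0,"xyz":[0.74,-0.12,-0.1],"turn":[0,0,0]}]' | ./ck 12
python3 -m handwheel '[{"jaw":0,"xyz":[0.75,-0.01,0],"turn":[0,0,0]}]' | ./ck 12
python3 -m handwheel '[{"jaw":0,"xyz":[0.75,0.11,0],"turn":[0,0,0]}]' | ./ck 12
python3 -m handwheel '[{"jaw":0,"xyz":[0.72,0.23,0],"turn":[0,0,0]}]' | ./ck 12
python3 -m handwheel '[{"jaw":0,"xyz":[0.67,0.34,0],"turn":[0,0,0]}]' | ./ck 12
python3 -m handwheel '[{"jaw":0,"xyz":[0.61,0.44,0],"turn":[0,0,0]}]' | ./ck 12
python3 -m handwheel '[{"jaw":0,"xyz":[0.54,0.53,0],"turn":[0,0,0]}]' | ./ck 12
python3 -m handwheel '[{"jaw":0,"xyz":[0.45,0.61,0],"turn":[0,0,0]}]' | ./ck 12
python3 -m handwheel '[{"jaw":0,"xyz":[0.35,0.67,0],"turn":[0,0,0]}]' | ./ck 12
python3 -m handwheel '[{"jaw":0,"xyz":[0.24,0.71,0],"turn":[0,0,0]}]' | ./ck 12
)
```

```text
t13.62 phi6.6 r48.0 z374.7 Ft3.8 Fr0.5 Fz-0.3 w19.6
t13.70 phi-3.1 r48.1 z374.7 Ft4.9 Fr-2.7 Fz4.0 w19.8
t13.78 phi-12.9 r48.1 z374.6 Ft4.1 Fr-2.2 Fz4.8 w19.5
t13.87 phi-22.2 r48.1 z374.7 Ft4.3 Fr-3.6 Fz5.4 w19.8
t13.95 phi-31.4 r47.9 z374.7 Ft3.3 Fr-4.5 Fz6.4 w19.8
t14.03 phi-40.4 r48.0 z374.6 Ft4.5 Fr-6.1 Fz5.4 w19.5
t14.12 phi-49.4 r47.8 z374.6 Ft4.0 Fr-7.5 Fz5.4 w19.4
t14.20 phi-58.3 r47.7 z374.6 Ft5.0 Fr-8.3 Fz6.3 w19.7
t14.28 phi-67.2 r47.7 z374.6 Ft4.1 Fr-7.8 Fz6.9 w19.7
t14.37 phi-75.9 r47.7 z374.7 Ft4.3 Fr-8.8 Fz5.4 w19.2
```

```bash
(set -e
python3 -m handwheel '[{"jaw":0,"xyz":[0.02,0.74,0],"turn":[0,0,0]}]' | ./ck 11
python3 -m handwheel '[{"jaw":0,"xyz":[0.01,0.75,0],"turn":[0,0,0]}]' | ./ck 11
python3 -m handwheel '[{"jaw":0,"xyz":[-0.11,0.75,0],"turn":[0,0,0]}]' | ./ck 11
python3 -m handwheel '[{"jaw":0,"xyz":[-0.23,0.72,0],"turn":[0,0,0]}]' | ./ck 11
python3 -m handwheel '[{"jaw":0,"xyz":[-0.34,0.67,0],"turn":[0,0,0]}]' | ./ck 11
python3 -m handwheel '[{"jaw":0,"xyz":[-0.44,0.61,0],"turn":[0,0,0]}]' | ./ck 11
python3 -m handwheel '[{"jaw":0,"xyz":[-0.53,0.54,0],"turn":[0,0,0]}]' | ./ck 11
python3 -m handwheel '[{"jaw":0,"xyz":[-0.61,0.45,0],"turn":[0,0,0]}]' | ./ck 11
python3 -m handwheel '[{"jaw":0,"xyz":[-0.67,0.35,0],"turn":[0,0,0]}]' | ./ck 11
python3 -m handwheel '[{"jaw":0,"xyz":[-0.71,0.24,0],"turn":[0,0,0]}]' | ./ck 11
python3 -m handwheel '[{"jaw":0,"xyz":[-0.74,0.12,0],"turn":[0,0,0]}]' | ./ck 11
python3 -m handwheel '[{"jaw":0,"xyz":[-0.75,0.01,0],"turn":[0,0,0]}]' | ./ck 11
python3 -m handwheel '[{"jaw":0,"xyz":[-0.75,-0.11,0],"turn":[0,0,0]}]' | ./ck 11
python3 -m handwheel '[{"jaw":0,"xyz":[-0.72,-0.23,0],"turn":[0,0,0]}]' | ./ck 11
python3 -m handwheel '[{"jaw":0,"xyz":[-0.67,-0.34,0],"turn":[0,0,0]}]' | ./ck 11
python3 -m handwheel '[{"jaw":0,"xyz":[-0.61,-0.44,0],"turn":[0,0,0]}]' | ./ck 11
python3 -m handwheel '[{"jaw":0,"xyz":[-0.54,-0.53,0],"turn":[0,0,0]}]' | ./ck 11
python3 -m handwheel '[{"jaw":0,"xyz":[-0.45,-0.61,0],"turn":[0,0,0]}]' | ./ck 11
python3 -m handwheel '[{"jaw":0,"xyz":[-0.35,-0.67,0],"turn":[0,0,0]}]' | ./ck 11
python3 -m handwheel '[{"jaw":0,"xyz":[-0.24,-0.71,0],"turn":[0,0,0]}]' | ./ck 11
)
```

```text
t14.45 phi-84.4 r47.1 z374.7 Ft4.0 Fr-1.6 Fz2.3 w19.8
t14.53 phi-93.4 r47.3 z374.7 Ft3.9 Fr-4.1 Fz2.0 w19.6
t14.62 phi-102.7 r47.4 z374.7 Ft3.6 Fr-3.9 Fz1.9 w20.0
t14.70 phi-112.0 r47.3 z374.7 Ft3.1 Fr-3.3 Fz2.4 w19.2
t14.78 phi-121.3 r47.4 z374.7 Ft3.6 Fr-3.8 Fz1.8 w19.9
t14.87 phi-130.6 r47.4 z374.7 Ft3.5 Fr-3.9 Fz1.7 w19.2
t14.95 phi-140.1 r47.6 z374.7 Ft3.4 Fr-4.5 Fz2.1 w19.6
t15.03 phi-149.4 r47.7 z374.7 Ft4.5 Fr-3.6 Fz1.3 w19.5
t15.12 phi-158.5 r47.8 z374.7 Ft3.9 Fr-4.8 Fz0.3 w20.0
t15.20 phi-167.5 r48.0 z374.7 Ft4.2 Fr-5.7 Fz0.3 w19.9
t15.28 phi-176.4 r48.2 z374.7 Ft3.3 Fr-5.6 Fz-0.4 w19.9
t15.37 phi174.8 r48.3 z374.7 Ft3.4 Fr-6.0 Fz0.4 w19.8
t15.45 phi165.9 r48.6 z374.7 Ft3.6 Fr-6.4 Fz-0.2 w19.7
t15.53 phi157.2 r48.6 z374.7 Ft4.4 Fr-6.6 Fz0.2 w19.3
t15.62 phi148.6 r48.7 z374.7 Ft4.1 Fr-7.2 Fz0.8 w19.7
t15.70 phi140.1 r48.8 z374.7 Ft3.5 Fr-5.9 Fz1.4 w19.8
t15.78 phi131.4 r48.8 z374.7 Ft4.1 Fr-5.7 Fz2.2 w19.7
t15.87 phi122.8 r48.9 z374.6 Ft4.6 Fr-5.7 Fz4.2 w19.6
t15.95 phi114.4 r49.0 z374.6 Ft3.3 Fr-5.0 Fz4.9 w19.6
t16.03 phi105.9 r49.0 z374.6 Ft4.2 Fr-2.7 Fz6.4 w19.7
```

```bash
sed -i 's/(.541,-.193)/(.5403,-.1921)/' ck; (set -e
python3 -m handwheel '[{"jaw":0,"xyz":[-0.12,-0.74,0],"turn":[0,0,0]}]' | ./ck 11
python3 -m handwheel '[{"jaw":0,"xyz":[-0.01,-0.75,0],"turn":[0,0,0]}]' | ./ck 11
python3 -m handwheel '[{"jaw":0,"xyz":[0.11,-0.75,0],"turn":[0,0,0]}]' | ./ck 11
python3 -m handwheel '[{"jaw":0,"xyz":[0.23,-0.72,0],"turn":[0,0,0]}]' | ./ck 11
python3 -m handwheel '[{"jaw":0,"xyz":[0.34,-0.67,0],"turn":[0,0,0]}]' | ./ck 11
python3 -m handwheel '[{"jaw":0,"xyz":[0.44,-0.61,0],"turn":[0,0,0]}]' | ./ck 11
python3 -m handwheel '[{"jaw":0,"xyz":[0.53,-0.54,0],"turn":[0,0,0]}]' | ./ck 11
python3 -m handwheel '[{"jaw":0,"xyz":[0.61,-0.45,0],"turn":[0,0,0]}]' | ./ck 11
python3 -m handwheel '[{"jaw":0,"xyz":[0.67,-0.35,0],"turn":[0,0,0]}]' | ./ck 11
python3 -m handwheel '[{"jaw":0,"xyz":[0.71,-0.24,0],"turn":[0,0,0]}]' | ./ck 11
python3 -m handwheel '[{"jaw":0,"xyz":[0.74,-0.12,0],"turn":[0,0,0]}]' | ./ck 11
python3 -m handwheel '[{"jaw":0,"xyz":[0.75,-0.01,0],"turn":[0,0,0]}]' | ./ck 11
python3 -m handwheel '[{"jaw":0,"xyz":[0.75,0.11,0],"turn":[0,0,0]}]' | ./ck 11
python3 -m handwheel '[{"jaw":0,"xyz":[0.72,0.23,0],"turn":[0,0,0]}]' | ./ck 11
python3 -m handwheel '[{"jaw":0,"xyz":[0.67,0.34,0],"turn":[0,0,0]}]' | ./ck 11
python3 -m handwheel '[{"jaw":0,"xyz":[0.61,0.44,0],"turn":[0,0,0]}]' | ./ck 11
python3 -m handwheel '[{"jaw":0,"xyz":[0.54,0.53,0],"turn":[0,0,0]}]' | ./ck 11
python3 -m handwheel '[{"jaw":0,"xyz":[0.45,0.61,0],"turn":[0,0,0]}]' | ./ck 11
python3 -m handwheel '[{"jaw":0,"xyz":[0.35,0.67,0],"turn":[0,0,0]}]' | ./ck 11
python3 -m handwheel '[{"jaw":0,"xyz":[0.24,0.71,0],"turn":[0,0,0]}]' | ./ck 11
python3 -m handwheel '[{"jaw":0,"xyz":[0.12,0.74,0],"turn":[0,0,0]}]' | ./ck 11
python3 -m handwheel '[{"jaw":0,"xyz":[0.01,0.75,0],"turn":[0,0,0]}]' | ./ck 11
python3 -m handwheel '[{"jaw":0,"xyz":[-0.11,0.75,0],"turn":[0,0,0]}]' | ./ck 11
python3 -m handwheel '[{"jaw":0,"xyz":[-0.23,0.72,0],"turn":[0,0,0]}]' | ./ck 11
python3 -m handwheel '[{"jaw":0,"xyz":[-0.34,0.67,0],"turn":[0,0,0]}]' | ./ck 11
python3 -m handwheel '[{"jaw":0,"xyz":[-0.44,0.61,0],"turn":[0,0,0]}]' | ./ck 11
python3 -m handwheel '[{"jaw":0,"xyz":[-0.53,0.54,0],"turn":[0,0,0]}]' | ./ck 11
python3 -m handwheel '[{"jaw":0,"xyz":[-0.61,0.45,0],"turn":[0,0,0]}]' | ./ck 11
python3 -m handwheel '[{"jaw":0,"xyz":[-0.67,0.35,0],"turn":[0,0,0]}]' | ./ck 11
python3 -m handwheel '[{"jaw":0,"xyz":[-0.71,0.24,0],"turn":[0,0,0]}]' | ./ck 11
)
```

```text
t16.12 phi96.6 r48.0 z374.6 Ft4.5 Fr0.1 Fz7.1 w19.5
t16.20 phi87.6 r48.1 z374.6 Ft3.7 Fr0.6 Fz7.5 w19.6
t16.28 phi78.5 r48.3 z374.6 Ft4.5 Fr1.9 Fz7.6 w19.5
t16.37 phi69.5 r48.5 z374.6 Ft4.3 Fr1.7 Fz7.7 w19.7
t16.45 phi60.4 r48.5 z374.6 Ft3.7 Fr2.4 Fz7.3 w19.9
t16.53 phi51.3 r48.7 z374.6 Ft3.9 Fr3.0 Fz6.1 w19.6
t16.62 phi42.3 r48.7 z374.6 Ft4.1 Fr3.1 Fz6.1 w19.5
t16.70 phi33.2 r48.8 z374.7 Ft3.6 Fr3.7 Fz4.4 w19.4
t16.78 phi24.2 r48.8 z374.6 Ft4.3 Fr4.0 Fz5.6 w19.5
t16.87 phi15.2 r48.8 z374.6 Ft4.1 Fr3.8 Fz4.3 w19.4
t16.95 phi6.4 r48.8 z374.7 Ft4.4 Fr3.6 Fz4.6 w19.4
t17.03 phi-2.1 r48.6 z374.6 Ft27.0 Fr1.7 Fz12.1 w19.8
```

```bash
python3 -m handwheel '[{"jaw":0,"xyz":[0,0,-0.1],"turn":[0,0,0]},{"jaw":0,"xyz":[0,0,0],"turn":[0,0,0]},{"jaw":0,"xyz":[0,0,0],"turn":[0,0,0]}]' | ./ck 11
python3 -m handwheel '[{"jaw":0,"xyz":[-0.2,0,0],"turn":[0,0,0]},{"jaw":0,"xyz":[0,0,0],"turn":[0,0,0]},{"jaw":0,"xyz":[0,0,0],"turn":[0,0,0]}]' | ./ck 11
python3 -m handwheel '[{"jaw":0,"xyz":[-0.1,0,0],"turn":[0,0,0]},{"jaw":0,"xyz":[0,0,0],"turn":[0,0,0]}]' | ./ck 11
python3 -m handwheel '[{"jaw":0,"xyz":[0.1,0,0],"turn":[0,0,0]},{"jaw":0,"xyz":[0,0,0],"turn":[0,0,0]}]' | ./ck 11; python3 -c "
from h import *
s=env.state();print(s['ee_pos'],s['tcp_rot'],s['moment'])"
```

```text
t17.28 phi-1.3 r48.6 z374.7 Ft6.7 Fr5.3 Fz0.8 w19.6
t17.53 phi-0.4 r48.6 z374.8 Ft1.3 Fr4.9 Fz-0.2 w19.6
t17.70 phi0.1 r48.6 z374.8 Ft-0.9 Fr6.0 Fz-0.7 w19.6
t17.87 phi-0.6 r48.6 z374.8 Ft2.5 Fr5.8 Fz0.3 w19.4
[ 0.5889 -0.1926  0.3748] [-3.1408  0.0007 -1.5705] [ 0.4159 -1.6968 -0.0107]
```

```bash
python3 -m handwheel '[{"jaw":0,"xyz":[0.15,0,0],"turn":[0,0,0]},{"jaw":0,"xyz":[0,0,0],"turn":[0,0,0]},{"jaw":0,"xyz":[0,0,0],"turn":[0,0,0]}]' | ./ck 11
python3 -m handwheel '[{"jaw":0,"xyz":[0.15,0,0],"turn":[0,0,0]},{"jaw":0,"xyz":[0,0,0],"turn":[0,0,0]},{"jaw":0,"xyz":[0,0,0],"turn":[0,0,0]}]' | ./ck 11
python3 -m handwheel '[{"jaw":0,"xyz":[0.15,0,0],"turn":[0,0,0]},{"jaw":0,"xyz":[0,0,0],"turn":[0,0,0]},{"jaw":0,"xyz":[0,0,0],"turn":[0,0,0]}]' | ./ck 11
python3 -m handwheel '[{"jaw":0,"xyz":[0.15,0,0],"turn":[0,0,0]},{"jaw":0,"xyz":[0,0,0],"turn":[0,0,0]},{"jaw":0,"xyz":[0,0,0],"turn":[0,0,0]}]' | ./ck 11
```

```text
t18.12 phi-1.1 r48.7 z374.7 Ft6.6 Fr4.8 Fz1.9 w19.7
t18.37 phi-1.6 r48.7 z374.7 Ft10.0 Fr4.3 Fz2.5 w19.8
t18.62 phi-2.2 r48.7 z374.7 Ft13.8 Fr4.5 Fz3.7 w19.7
t18.87 phi-2.8 r48.8 z374.7 Ft18.8 Fr2.7 Fz4.8 w19.8
```

The wheel is on its stop: further pushing only builds up force, with zero-force contact at phi ≈ −0.2°. Now I back it off by two turns.

```bash
(set -e
python3 -m handwheel '[{"jaw":0,"xyz":[-0.3,-0.05,0],"turn":[0,0,0]},{"jaw":0,"xyz":[-0.3,0,0],"turn":[0,0,0]},{"jaw":0,"xyz":[0,0,0],"turn":[0,0,0]}]' | ./ck 15
python3 -m handwheel '[{"jaw":0,"xyz":[-1.0,0.1,0],"turn":[0,0,0]},{"jaw":0,"xyz":[-0.95,0.31,0],"turn":[0,0,0]},{"jaw":0,"xyz":[-0.87,0.5,0],"turn":[0,0,0]},{"jaw":0,"xyz":[-0.75,0.67,0],"turn":[0,0,0]},{"jaw":0,"xyz":[-0.59,0.81,0],"turn":[0,0,0]}]' | ./ck 15
python3 -m handwheel '[{"jaw":0,"xyz":[-0.41,0.92,0],"turn":[0,0,0]},{"jaw":0,"xyz":[-0.21,0.98,0],"turn":[0,0,0]},{"jaw":0,"xyz":[0,1.0,0],"turn":[0,0,0]},{"jaw":0,"xyz":[0.21,0.98,0],"turn":[0,0,0]},{"jaw":0,"xyz":[0.41,0.92,0],"turn":[0,0,0]}]' | ./ck 15
python3 -m handwheel '[{"jaw":0,"xyz":[0.59,0.81,0],"turn":[0,0,0]},{"jaw":0,"xyz":[0.75,0.67,0],"turn":[0,0,0]},{"jaw":0,"xyz":[0.87,0.5,0],"turn":[0,0,0]},{"jaw":0,"xyz":[0.95,0.31,0],"turn":[0,0,0]},{"jaw":0,"xyz":[1.0,0.1,0],"turn":[0,0,0]}]' | ./ck 15
python3 -m handwheel '[{"jaw":0,"xyz":[1.0,-0.1,0],"turn":[0,0,0]},{"jaw":0,"xyz":[0.95,-0.31,0],"turn":[0,0,0]},{"jaw":0,"xyz":[0.87,-0.5,0],"turn":[0,0,0]},{"jaw":0,"xyz":[0.75,-0.67,0],"turn":[0,0,0]},{"jaw":0,"xyz":[0.59,-0.81,0],"turn":[0,0,0]}]' | ./ck 15
python3 -m handwheel '[{"jaw":0,"xyz":[0.41,-0.92,0],"turn":[0,0,0]},{"jaw":0,"xyz":[0.21,-0.98,0],"turn":[0,0,0]},{"jaw":0,"xyz":[0,-1.0,0],"turn":[0,0,0]},{"jaw":0,"xyz":[-0.21,-0.98,0],"turn":[0,0,0]},{"jaw":0,"xyz":[-0.41,-0.92,0],"turn":[0,0,0]}]' | ./ck 15
python3 -m handwheel '[{"jaw":0,"xyz":[-0.59,-0.81,0],"turn":[0,0,0]},{"jaw":0,"xyz":[-0.75,-0.67,0],"turn":[0,0,0]},{"jaw":0,"xyz":[-0.87,-0.5,0],"turn":[0,0,0]},{"jaw":0,"xyz":[-0.95,-0.31,0],"turn":[0,0,0]},{"jaw":0,"xyz":[-1.0,-0.1,0],"turn":[0,0,0]}]' | ./ck 15
)
```

```text
t19.12 phi-0.1 r48.9 z374.7 Ft4.3 Fr3.9 Fz0.8 w19.4
t19.53 phi58.0 r48.1 z374.7 Ft-4.5 Fr3.6 Fz-0.9 w19.1
t19.95 phi120.3 r47.2 z374.7 Ft-4.6 Fr-1.6 Fz-2.1 w19.7
t20.37 phi-177.6 r47.2 z374.8 Ft-5.0 Fr-5.2 Fz-3.9 w19.5
t20.78 phi-118.4 r48.5 z374.7 Ft-4.0 Fr-14.4 Fz2.1 w19.8
t21.20 phi-62.1 r49.6 z374.7 Ft-3.4 Fr-4.4 Fz4.2 w19.4
t21.62 phi-1.2 r49.2 z374.7 Ft-4.0 Fr-0.9 Fz0.2 w19.7
```

```bash
(set -e
python3 -m handwheel '[{"jaw":0,"xyz":[-1.1,0.1,0],"turn":[0,0,0]},{"jaw":0,"xyz":[-0.95,0.31,0],"turn":[0,0,0]},{"jaw":0,"xyz":[-0.87,0.5,0],"turn":[0,0,0]},{"jaw":0,"xyz":[-0.75,0.67,0],"turn":[0,0,0]},{"jaw":0,"xyz":[-0.59,0.81,0],"turn":[0,0,0]}]' | ./ck 15
python3 -m handwheel '[{"jaw":0,"xyz":[-0.41,0.92,0],"turn":[0,0,0]},{"jaw":0,"xyz":[-0.21,0.98,0],"turn":[0,0,0]},{"jaw":0,"xyz":[0,1.0,0],"turn":[0,0,0]},{"jaw":0,"xyz":[0.21,0.98,0],"turn":[0,0,0]},{"jaw":0,"xyz":[0.41,0.92,0],"turn":[0,0,0]}]' | ./ck 15
python3 -m handwheel '[{"jaw":0,"xyz":[0.59,0.81,0],"turn":[0,0,0]},{"jaw":0,"xyz":[0.75,0.67,0],"turn":[0,0,0]},{"jaw":0,"xyz":[0.87,0.5,0],"turn":[0,0,0]},{"jaw":0,"xyz":[0.95,0.31,0],"turn":[0,0,0]},{"jaw":0,"xyz":[1.0,0.1,0],"turn":[0,0,0]}]' | ./ck 15
python3 -m handwheel '[{"jaw":0,"xyz":[1.0,-0.1,0],"turn":[0,0,0]},{"jaw":0,"xyz":[0.95,-0.31,0],"turn":[0,0,0]},{"jaw":0,"xyz":[0.87,-0.5,0],"turn":[0,0,0]},{"jaw":0,"xyz":[0.75,-0.67,0],"turn":[0,0,0]},{"jaw":0,"xyz":[0.59,-0.81,0],"turn":[0,0,0]}]' | ./ck 15
python3 -m handwheel '[{"jaw":0,"xyz":[0.41,-0.92,0],"turn":[0,0,0]},{"jaw":0,"xyz":[0.21,-0.98,0],"turn":[0,0,0]},{"jaw":0,"xyz":[0,-1.0,0],"turn":[0,0,0]},{"jaw":0,"xyz":[-0.21,-0.98,0],"turn":[0,0,0]},{"jaw":0,"xyz":[-0.41,-0.92,0],"turn":[0,0,0]}]' | ./ck 15
python3 -m handwheel '[{"jaw":0,"xyz":[-0.59,-0.81,0],"turn":[0,0,0]},{"jaw":0,"xyz":[-0.75,-0.67,0],"turn":[0,0,0]},{"jaw":0,"xyz":[-0.87,-0.5,0],"turn":[0,0,0]},{"jaw":0,"xyz":[-0.95,-0.31,0],"turn":[0,0,0]},{"jaw":0,"xyz":[-0.9,-0.1,0],"turn":[0,0,0]},{"jaw":0,"xyz":[0,0,0],"turn":[0,0,0]},{"jaw":0,"xyz":[0,0,0],"turn":[0,0,0]},{"jaw":0,"xyz":[0,0,0],"turn":[0,0,0]}]' | ./ck 15
)
```

```text
t22.03 phi59.8 r48.9 z374.8 Ft-3.8 Fr-7.4 Fz-3.4 w19.7
t22.45 phi117.7 r48.1 z374.8 Ft-4.1 Fr-7.0 Fz-7.5 w19.4
t22.87 phi179.8 r47.1 z374.8 Ft-4.0 Fr-4.6 Fz-5.6 w19.7
t23.28 phi-118.6 r48.1 z374.7 Ft-3.6 Fr-9.7 Fz-1.1 w19.7
t23.70 phi-60.8 r49.2 z374.7 Ft-3.8 Fr-3.6 Fz-0.5 w20.0
t24.37 phi0.1 r49.0 z374.8 Ft4.4 Fr-2.4 Fz-4.4 w19.9
```

```bash
python3 -m handwheel '[{"jaw":0,"xyz":[0.07,0,0.1],"turn":[0,0,0]},{"jaw":0,"xyz":[0,0,0],"turn":[0,0,0]},{"jaw":0,"xyz":[0,0,0],"turn":[0,0,0]},{"jaw":0,"xyz":[0,0,0],"turn":[0,0,0]}]' | ./ck 15
python3 - <<'E'
from h import *
look("scene",["hatch_bar","jar","brush","mandrel"],"s5.png");look("wrist",["crank_handle","wheel_center"],"w5.png")
s=env.state();print(s["grip_force"],s["gripper_width"])
E
```

```text
t24.70 phi-2.1 r48.9 z374.8 Ft3.8 Fr-3.8 Fz-0.1 w19.7
scene hatch_bar 0.95 [0.4591 0.0824 0.1854] [333 174]
scene jar 0.94 [0.5613 0.3344 0.0001] [436 277]
scene brush 0.75 [ 0.5414 -0.3292  0.0045] [159 233]
scene mandrel 0.93 [ 0.6569 -0.1705  0.0015] [207 282]
wrist crank_handle 0.72 [ 0.5869 -0.1965  0.1731] [325 280]
wrist wheel_center 0.92 [ 0.5425 -0.1984  0.1702] [417 273]
40.40566676936578 0.01966636175719305
```

View pics/s5.png

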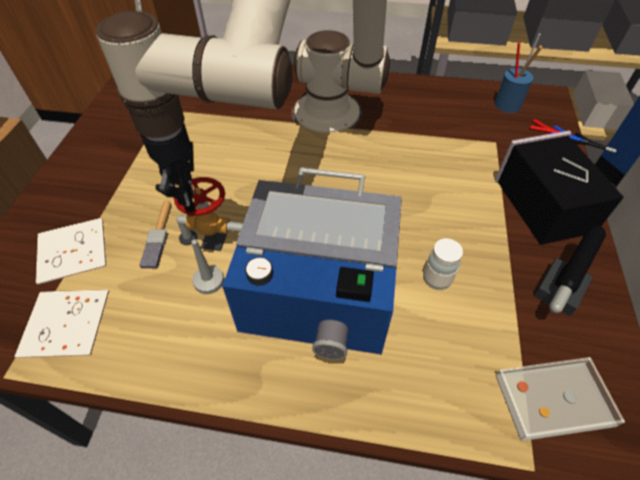

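View pics/w5.png

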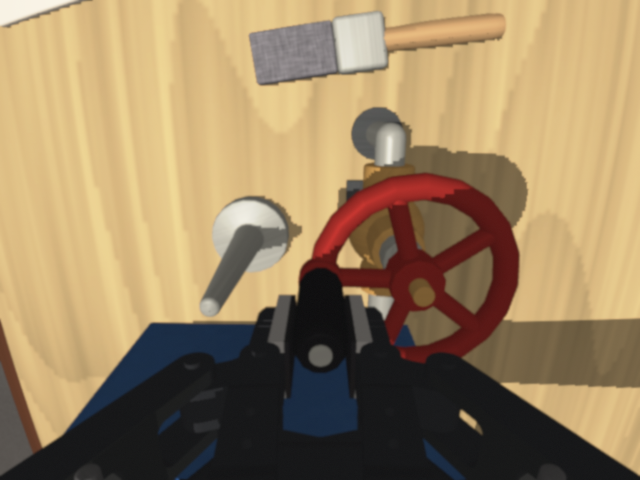

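The wheel is held at the handle, (320,300) in the wrist view. The hatch is down, and the jar, brush and mandrel are unmoved. I'll trim by about +1.5°.

```bash
python3 -m handwheel '[{"jaw":0,"xyz":[-0.1,0,0],"turn":[0,0,0]},{"jaw":0,"xyz":[0,0,0],"turn":[0,0,0]},{"jaw":0,"xyz":[0,0,0],"turn":[0,0,0]},{"jaw":0,"xyz":[0,0,0],"turn":[0,0,0]},{"jaw":0,"xyz":[0,0,0],"turn":[0,0,0]}]' | ./ck 15
python3 -m handwheel '[{"jaw":0,"xyz":[-0.08,0,0],"turn":[0,0,0]},{"jaw":0,"xyz":[0,0,0],"turn":[0,0,0]},{"jaw":0,"xyz":[0,0,0],"turn":[0,0,0]},{"jaw":0,"xyz":[0,0,0],"turn":[0,0,0]},{"jaw":0,"xyz":[0,0,0],"turn":[0,0,0]}]' | ./ck 15
```

```text
t25.52 phi-1.8 r49.0 z374.7 Ft-3.8 Fr-3.7 Fz1.9 w19.7
t25.93 phi-0.7 r49.0 z374.7 Ft-2.9 Fr-4.5 Fz1.6 w19.4
```

```bash
python3 -m handwheel '[{"jaw":0,"xyz":[-0.08,0,0],"turn":[0,0,0]},{"jaw":0,"xyz":[0,0,0],"turn":[0,0,0]},{"jaw":0,"xyz":[0,0,0],"turn":[0,0,0]},{"jaw":0,"xyz":[0,0,0],"turn":[0,0,0]},{"jaw":0,"xyz":[0,0,0],"turn":[0,0,0]},{"jaw":0,"xyz":[0,0,0],"turn":[0,0,0]},{"jaw":0,"xyz":[0,0,0],"turn":[0,0,0]},{"jaw":0,"xyz":[0,0,0],"turn":[0,0,0]}]' | ./ck 15 && python3 -c "
from plant import env
print(env.hand_in())"
```

```text
t26.60 phi0.4 r49.0 z374.7 Ft-2.4 Fr-4.1 Fz3.1 w19.9
the job is handed in; nothing more can be done
None
```

The job is handed in at about 27 s: the hatch is fully down, and the valve was wound to its stop and backed off two turns (to within about 1° by my estimate). The gripper still holds the crank handle, and the jar, brush and mandrel stand where they were.

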